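# Pin the link plate of a sample grip with drift and bolt

### The job

The hole in the swinging aluminium link plate does not line up with the hole in the yellow nut block under it, which stands off to one side or the other of its blue channel. Take the red-handled tapered drift from the wooden rack, find where the holes overlap and drive it down through both until its shoulder sits on the plate, so that the holes come into line. Then draw it out and put the brass-headed bolt in its place, fully home, finish with the drift standing fully down in a socket of the rack, and leave the other things on the bench where they are.

Things in the scene. Friction and masses are not known exactly. Their poses are not given: they have to be found in the camera images.
- anchor: fixed blue channel 200 (x) x 102 (y) x 64 mm tall, open on top. Origin at the centre of its underside, x along its length, z up. In its +x half stands the fixed yellow nut block, 86 x 66 mm, top flush at 64 mm, with an upright hole 20.5 mm across and 58 mm deep at x = 55 mm and, differing from start to start, at y = 8 to 9.5 mm on the +y or the -y side: not reported, look or feel
- link (a joint): angle of the aluminium link plate about its upright pivot at x = -55, y = 0 mm in the channel's frame; 0 = along the channel's x, positive anticlockwise from above, limits +-0.16 rad. The stiff pivot needs about 4.6 N at the hole to swing and stays where it is left. The plate's hole starts 5 to 13 mm off the nut block's, overlapping it only in a lens 7 to 15 mm wide
- link_hole (a point): centre of the top mouth of the plate's 20.5 mm through hole, 110 mm from the pivot, on the plate's top face, 74 mm above the table; it swings with the plate. The plate is 154 x 44 x 10 mm, lying on channel and nut block; its pivot bolt's head stands 13 mm above it
- drift: tapered steel drift 132 mm long, loose, mass about 0.22 kg, standing tip down in the rack. Origin at the centre of its tip, z up along its axis. Round: 6 mm across at the tip, growing evenly to 19.5 mm at 48 mm, straight to 60 mm, then a dark shoulder disc 30 mm across and 6 mm thick, then a red round handle 24 mm across from 66 to 132 mm
- drift_shoulder (a point): centre of the underside of the drift's shoulder, 60 mm above its tip
- bolt: plain-shank bolt 98 mm long, loose, mass about 0.2 kg, standing in the rack. Origin at the centre of its foot, z up along its axis. Steel shank 18 mm across (foot tapered from 12 to 18 mm over the first 6 mm) and 52 mm long, then a brass collar 30 mm across and 6 mm thick, then a brass round grip 22 mm across from 58 to 98 mm
- bolt_shoulder (a point): centre of the underside of the bolt's collar, 52 mm above its foot; it meets the plate's top when the bolt is home
- rack: fixed wooden rack block 80 (x) x 170 (y) x 70 mm tall. Origin at the centre of its underside, z up. Its two sockets are 24 mm across, 66 mm deep and 90 mm apart along y; drift and bolt stand in them, either way round, resting on their shoulders with sideways play
- socket0 (a point): centre of the mouth of the rack socket at y = -45 mm in the rack's frame, on the rack's top face
- socket1 (a point): centre of the mouth of the rack socket at y = +45 mm in the rack's frame, on the rack's top face
- tube: upright black sample tube, 38 mm across, 62 mm tall; loose bystander, origin under its middle
- mug: white enamel-style mug, 78 mm across, 78 mm tall; loose bystander, origin under its middle
- tin: yellow tin, 68 mm across, 85 mm tall; loose bystander, origin under its middle
- collar: copper ring lying flat, 60 mm outside, 30 mm tall; loose bystander, origin under its middle
- pliers: red-handled pliers lying flat, 160 mm long, 12 mm thick; loose bystander, origin under its middle
- driver: screwdriver lying flat, about 200 mm long; loose bystander, origin under its middle
Things that resemble listed ones, but are neither listed nor needed, are in the scene too. Several things look just like the rack: the one meant starts farthest to the robot's right.

How it is judged:
By the outcome, as a careful person would: the job done as asked, in the order asked, and still so for the second after the job is handed in, with the robot touching nothing.
It also fails if it takes over 72 s, if anything falls off the work surface, if the arm or the gripper's body presses on something with over 40 N, if the wrist force passes 120 N, or if a joint passes its speed limit or range.

### The arm

A 6-joint arm with a two-finger parallel gripper is mounted at the origin on the work surface. World frame = base frame: x ahead of the robot, y to its left, z up, the work surface at z = 0. Lengths are in m, angles in rad, forces in N, time in s.
With the tool pointing down it reaches from about 0.4 to 0.825 m from the base axis. Payload 7 kg.
Tool frame: the origin (TCP) lies on the centre line of the jaws, within the pads' length; the fingertips stand 22 mm ahead of it and the grasp point (between the pads) lies 3 mm ahead of it; z points along the fingers, y is the line along which they close (so a half turn about z gives the same grasp; the last joint's range is limited). The gripper opens to 88 mm and grips with 3 to 60 N. Pads are 19 mm wide; open, the fingers measure 130 mm over their backs; the gripper's body (78 mm by 193 mm) begins 47 mm behind the grasp point.
Start: joints at [-0.982, 0.359, 0.012, 0, -1.224, -0.288], TCP at [0.2, -0.645, 0.249] pointing down, gripper open.
Joint ranges: [-3.07, 3.07], [-1.43, 2.12], [-1.02, 1.25], [-3.03, 1.67], [-3.05, -0], [-3.03, 3.03]. Speed limits (rad/s): [2.39, 2.39, 3.01, 3.14, 3.14, 3.14].

### API

Orientations are given as [roll, pitch, yaw] about the fixed x, y, z axes, in that order (R = Rz(yaw) Ry(pitch) Rx(roll)).
In Python, from station import monitor, viewer, order gives the robot as it stands. The module is installed in compiled form; this text tells all that it offers.
- The arm moves only by the tool servo_tool, never from a script. Its argument "targets" is a list of rows, each an object with "angular": the turn, a rotation vector about the tool's x, y, z in degrees, a list of three; "xyz": the shift along the tool's x, y, z in cm, a list of three; "claw": the finger opening in cm, from 0 to 8.76. A call has 1 to 20 rows; each row shifts and turns the commanded pose from where the row before left it, along the tool's axes as they then stand; what a row does not reach is not made up. A row lasts 1/10 s, in which the tool goes at most 50 mm and 8.59 degrees, less where a joint would pass 70% of its speed; a pose out of reach is approached as far as the arm can. A call is refused whole if a number of a shift passes 5 or a number of a turn 8.59, either way. A call with a gripper value outside its range is refused whole. The fingers move at their own pace and stop on an object; "force" is the grip in N (left out, the last holds). Time passes only in rows, so rows that do not move let the fingers close. It gives the time, the measured TCP pose, the force, the opening and the grip force at its end, in the units of the state.
- monitor.get_state(): the state, without advancing time (a new reading comes with each control period).
- viewer.grab_frame(name): name is "side" or "top"; returns a dict with "color" (384x512x3 uint8, blue, green, red), "fovy" (degrees; the focal length in pixels is half the picture's height over the tangent of half this angle, whatever the lens; pixels are square), "cx", "cy" (the principal point, pixels), "k1" (the pictures are not rectified: a ray, as slopes to the right and down, at radius r is drawn at 1 + k1 r^2 times it, then the intrinsics apply), "R" (3x3) and "t" (3): a world point X has camera coordinates R X + t. Camera axes: x right, y down, z forward; pixel columns grow to the right and rows downward; lengths in m; the calibration is good to about 2 mm. A picture is of the moment at which its call begins. There is no depth.
- order.job_done(): hands the job in; it is judged then, once.
The state is a dict: "t": time; "q": joint angles; "qd": joint speeds; "joint_efforts": joint torques, N m; "eef_pos": TCP position; "ee_rot": TCP orientation; "force": force on the tool from outside, world axes, zero at the start; "moment": the same for the moment, N m; "width": finger opening in m; "gripper_force": force on a finger pad.
Only numpy, scipy, OpenCV 4.12 (cv2) and the standard library are available. Lean on these libraries where they do the work, as an engineer would, in place of code of your own. Each camera call takes 0.05 s, during which the arm holds its last target. There are 200 camera calls.

## Working session

There is one attempt and no reset: what is moved stays moved. The work goes in short steps, Python scripts to look and compute and a tool call to move; the robot and the scene stay as the last step left them, time stands still between calls to the robot, and variables do not carry over. Pictures are saved under pics/ and viewed, at most 12 in all, crops included, and the job is handed in when it is done.

Besides the shell and the picture viewer there is one more tool, called after ">>>" in YAML: its name, and indented under it one key for each argument. servo_tool: Moves the arm, as the interface text tells. Its arguments: {"type":"object","properties":{"targets":{"type":"array"},"force":{"type":"number"}},"required":["targets"]}

```bash
mkdir -p pics
cat > h.py <<'E'
import numpy as np, cv2
from station import monitor, viewer, order
def grab(n,save=None):
    f=viewer.grab_frame(n); 
    if save: cv2.imwrite('pics/'+save,f['color'])
    return f
def K(f):
    h=f['color'].shape[0]; F=h/2/np.tan(np.radians(f['fovy'])/2)
    return np.array([[F,0,f['cx']],[0,F,f['cy']],[0,0,1.]]),np.array([f['k1'],0,0,0,0.])
def ray(f,uv):
    k,d=K(f); p=cv2.undistortPointsIter(np.array([[uv]],float),k,d,None,None,(3,50,1e-10))[0,0]
    R=np.array(f['R']);t=np.array(f['t'])
    return -R.T@t, R.T@np.array([p[0],p[1],1])
def onz(f,uv,z):
    o,d=ray(f,uv); return o+d*(z-o[2])/d[2]
def proj(f,X):
    k,d=K(f); return cv2.projectPoints(np.array(X,float).reshape(-1,1,3),cv2.Rodrigues(np.array(f['R']))[0],np.array(f['t'],float),k,d)[0][:,0]
E
python3 - <<'E'
from h import *
for n in('top','side'):
    f=grab(n,n+'0.png'); print(n,f['fovy'],f['cx'],f['cy'],f['k1'],-np.array(f['R']).T@np.array(f['t']),np.array(f['R'])[2])
print(monitor.get_state())
E
```

```text
top 42.45037222371024 256.18556948827904 190.63017763530914 -0.19957073130356592 [0.38431027 0.07046307 1.55263341] [ 0.09601305  0.00245942 -0.99537704]
side 57.983766219163165 259.2336636710201 194.07979660847536 -0.04897436215651079 [ 0.50549468 -0.79200509  0.73627603] [ 0.02844093  0.7941151  -0.60710157]
{'t': 0.1, 'q': array([-9.81883574e-01,  3.59322444e-01,  1.11174677e-02, -3.10910564e-04,
       -1.22413471e+00, -2.88102676e-01]), 'qd': array([-0.00056037, -0.00161433,  0.00115513,  0.00143865, -0.00071075,
       -0.00017898]), 'joint_efforts': array([-1.43507634e-03, -5.84161806e+01,  2.93752187e+01,  7.01548889e+00,
        1.02209556e-02, -3.28755220e-05]), 'eef_pos': array([ 0.19984079, -0.64428451,  0.24769693]), 'ee_rot': array([ 3.14002985e+00, -1.58318313e-04, -2.84088831e+00]), 'force': array([0.12082693, 0.47506076, 0.18451208]), 'moment': array([ 0.0504406 , -0.041073  , -0.01958587]), 'gripper_force': 0.0, 'width': 0.08772061356850337}
```

View pics/top0.png

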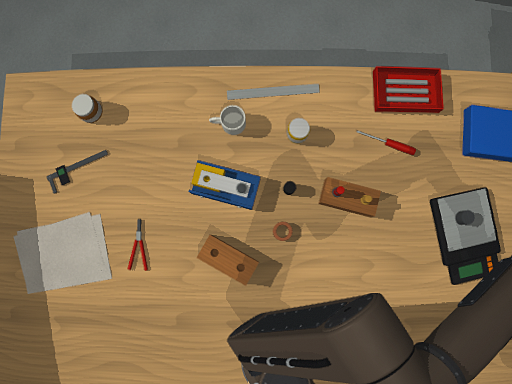

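View pics/side0.png

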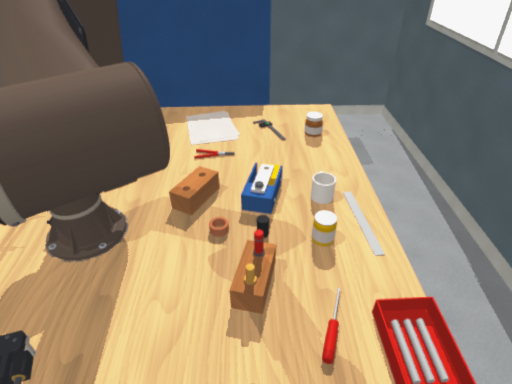

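The top view shows the rack with drift (340,190) and bolt (367,200), and the blue channel with link at (225,184), its nut-block end to the left. The empty rack at (228,259) is a decoy. The black tube is at (289,188), between the rack and the channel.

Run:
```python
import cv2,numpy as np
a=cv2.imread('pics/top0.png');b=cv2.imread('pics/side0.png')
A=cv2.resize(a[150:230,180:270],(800-400+0,355),interpolation=cv2.INTER_CUBIC)
B=cv2.resize(a[165:225,310:400],(400,267),interpolation=cv2.INTER_CUBIC)
C=cv2.resize(b[155:220,235:295],(360,390),interpolation=cv2.INTER_CUBIC)
im=np.zeros((600,800,3),np.uint8);im[:355,:400]=cv2.resize(a[150:230,180:270],(400,355),interpolation=cv2.INTER_CUBIC)
im[:267,400:]=B; im[210+0:600,0:0]=0
im[270:600,440:745]=cv2.resize(C,(305,330))
cv2.imwrite('pics/crop0.png',im)
```

```text
(no output)
```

View pics/crop0.png

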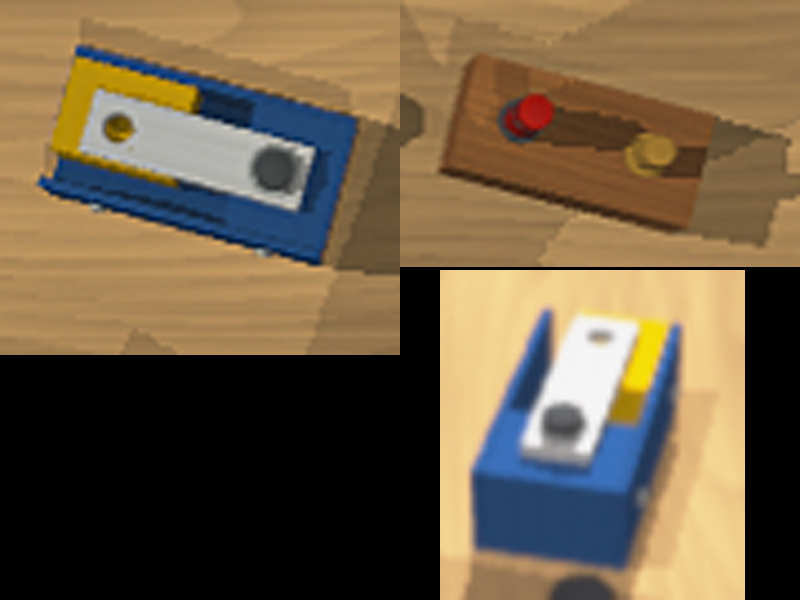

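Run:
```python
from h import *
F={n:grab(n) for n in('top','side')}
def blobs(n,lo,hi,roi,mina=15):
    x0,y0,x1,y1=roi; im=F[n]['color'][y0:y1,x0:x1]; h=cv2.cvtColor(im,cv2.COLOR_BGR2HSV)
    m=cv2.inRange(h,np.array(lo),np.array(hi)); k,l,s,c=cv2.connectedComponentsWithStats(m)
    return [(c[i]+[x0,y0],s[i]-np.array([-x0,-y0,0,0,0])) for i in range(1,k) if s[i,4]>=mina],m
for name,n,lo,hi,roi,z in [
 ('red','top',(0,190,110),(8,255,255),(310,165,400,225),.142),
 ('brass','top',(18,120,120),(28,255,255),(350,185,385,215),.116),
 ('white','top',(0,0,150),(180,60,255),(185,150,270,225),.074),
 ('pivot','top',(0,0,0),(180,90,110),(228,175,250,200),.087),
 ('hole','top',(15,80,0),(40,255,200),(202,172,212,184),.074),
 ('blue','top',(100,150,40),(125,255,255),(185,150,270,225),.064),
 ('red','side',(0,190,80),(8,255,255),(245,220,275,260),.142),
 ('brass','side',(18,120,100),(28,255,255),(238,255,265,290),.116),
 ('pivot','side',(0,0,0),(180,90,110),(250,175,270,195),.087)]:
    bs,m=blobs(n,lo,hi,roi)
    for c,s in bs: print(name,n,c.round(1),s, onz(F[n],c,z).round(4))
    if name in('white','blue') and bs:
        pts=cv2.findNonZero(m).reshape(-1,2)+np.array(roi[:2]); r=cv2.minAreaRect(pts.astype(np.float32)); print([onz(F[n],p,z).round(4)[:2].tolist() for p in cv2.boxPoints(r)])
# manual crop corners -> world
c2=lambda x,y:(180+x/4.444-.4,150+y/4.4375-.4)
for nm,p,z in [('chTL',(78,45),.064),('chTR',(357,118),.064),('chBL',(40,178),.064),('plTL',(98,88),.074),('plBL',(82,152),.074),('plTR',(315,148),.074),('plBR',(299,210),.074),('hole',(118,128),.074),('nutTL',(77,57),.064),('nutBL',(52,153),.064),('pivtop',(274,168),.087)]:
    print(nm,onz(F['top'],c2(*p),z)[:2].round(4))
c3=lambda x,y:(310+(x-400)/4.444-.4,165+y/4.45-.4)
for nm,p,z in [('rTL',(477,55),.07),('rTR',(714,118),.07),('rBR',(690,228),.07),('rBL',(442,168),.07),('redtop',(539,110),.142),('brtop',(659,149),.116)]:
    print(nm,onz(F['top'],c3(*p),z)[:2].round(4))
```

```text
red top [340.1 189.6] [336 186   9   8  52] [ 0.5233 -0.1681  0.142 ]
brass top [365.9 199.1] [361 195  11  10  75] [ 0.4975 -0.2487  0.116 ]
white top [221.  182.5] [198 170  52  27 568] [0.5517 0.18   0.074 ]
[[0.5155, 0.2605], [0.5916, 0.2406], [0.5509, 0.093], [0.4755, 0.1134]]
pivot top [241.8 187.9] [237 183  11  11  87] [0.5339 0.1171 0.087 ]
hole top [206.4 178.7] [204 176   6   6  29] [0.5632 0.2244 0.074 ]
blue top [231.  189.1] [189 161  71  49 996] [0.5328 0.1503 0.064 ]
[[0.5225, 0.2802], [0.6227, 0.2544], [0.5703, 0.0634], [0.4711, 0.0902]]
red side [258.6 234. ] [255 229   9  11  69] [ 0.5255 -0.176   0.142 ]
red side [258.4 246.8] [255 242   8  11  74] [ 0.5236 -0.2191  0.142 ]
brass side [249.9 274. ] [244 264  13  20 176] [ 0.5019 -0.2784  0.116 ]
pivot side [258.7 185. ] [256 183   7   5  30] [0.5361 0.1053 0.087 ]
chTL [0.6229 0.2545]
chTR [0.5719 0.0627]
chBL [0.5309 0.2795]
plTL [0.5915 0.2391]
plBL [0.5476 0.2496]
plTR [0.5502 0.0913]
plBR [0.508  0.1021]
hole [0.564  0.2252]
nutTL [0.6145 0.255 ]
nutBL [0.5481 0.2714]
pivtop [0.5352 0.1186]
rTL [ 0.5688 -0.1405]
rTR [ 0.5255 -0.3043]
rBR [ 0.4502 -0.2858]
rBL [ 0.4916 -0.1154]
redtop [ 0.524  -0.1702]
brtop [ 0.5005 -0.2548]
```

>>> servo_tool:
  targets:
    - {"angular": [0,0,-8.25],"xyz": [0,0,0],"claw": 6}
    - {"angular": [0,0,-8.25],"xyz": [0,0,0],"claw": 6}
    - {"angular": [0,0,-8.25],"xyz": [0,0,0],"claw": 6}
    - {"angular": [0,0,-8.25],"xyz": [0,0,0],"claw": 6}
    - {"angular": [0,0,-8.25],"xyz": [0,0,0],"claw": 6}
    - {"angular": [0,0,-8.25],"xyz": [0,0,0],"claw": 6}
    - {"angular": [0,0,-8.25],"xyz": [0,0,0],"claw": 6}
    - {"angular": [0,0,0],"xyz": [-4.17,-1.46,0],"claw": 6}
    - {"angular": [0,0,0],"xyz": [-4.17,-1.46,0],"claw": 6}
    - {"angular": [0,0,0],"xyz": [-4.17,-1.46,0],"claw": 6}
    - {"angular": [0,0,0],"xyz": [-4.17,-1.46,0],"claw": 6}
    - {"angular": [0,0,0],"xyz": [-4.17,-1.46,0],"claw": 6}
    - {"angular": [0,0,0],"xyz": [-4.17,-1.46,0],"claw": 6}
    - {"angular": [0,0,0],"xyz": [-4.17,-1.46,0],"claw": 6}
    - {"angular": [0,0,0],"xyz": [-4.17,-1.46,0],"claw": 6}
    - {"angular": [0,0,0],"xyz": [-4.17,-1.46,0],"claw": 6}
    - {"angular": [0,0,0],"xyz": [-4.17,-1.46,0],"claw": 6}
    - {"angular": [0,0,0],"xyz": [-4.17,-1.46,0],"claw": 6}
    - {"angular": [0,0,0],"xyz": [-4.17,-1.46,0],"claw": 6}
    - {"angular": [0,0,0],"xyz": [-4.17,-1.46,0],"claw": 6}

```text
t: 2.2
eef_pos: [0.5244, -0.1685, 0.2487]
ee_rot: [-3.141, 0.0, -1.833]
force: [1.2, -0.6, -0.2]
width: 0.0602
gripper_force: 0.0
```

>>> servo_tool:
  targets:
    - {"angular": [0,0,0],"xyz": [0.15,0,3],"claw": 6}
    - {"angular": [0,0,0],"xyz": [0,0,3],"claw": 6}
    - {"angular": [0,0,0],"xyz": [0,0,3],"claw": 6}
    - {"angular": [0,0,0],"xyz": [0,0,2],"claw": 6}
    - {"angular": [0,0,0],"xyz": [0,0,1],"claw": 6}
    - {"angular": [0,0,0],"xyz": [0,0,0],"claw": 6}

```text
t: 2.8
eef_pos: [0.5226, -0.1717, 0.1274]
ee_rot: [3.139, -0.001, -1.833]
force: [-0.4, -0.7, 0.1]
width: 0.0603
gripper_force: 0.0
```

Run:
```python
from h import *
a=grab('side')['color'];b=grab('top')['color']
im=np.hstack([cv2.resize(a[180:320,190:330],(400,400)),cv2.resize(b[140:240,290:390],(400,400))])
cv2.imwrite('pics/g1.png',im)
```

```text
(no output)
```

View pics/g1.png

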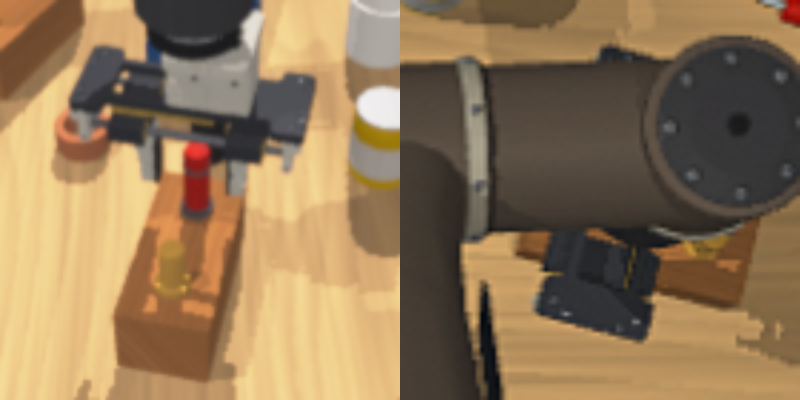

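The handle (side crop 197,175) stands centred between the open fingers; closing.

>>> servo_tool:
  targets:
    - {"angular": [0,0,0],"xyz": [0,0,0],"claw": 1.5}
    - {"angular": [0,0,0],"xyz": [0,0,0],"claw": 1.5}
    - {"angular": [0,0,0],"xyz": [0,0,0],"claw": 1.5}
    - {"angular": [0,0,0],"xyz": [0,0,0],"claw": 1.5}
    - {"angular": [0,0,0],"xyz": [0,0,0],"claw": 1.5}
    - {"angular": [0,0,0],"xyz": [0,0,0],"claw": 1.5}
    - {"angular": [0,0,0],"xyz": [0,0,0],"claw": 1.5}
  force: 50

```text
t: 3.6
eef_pos: [0.5235, -0.1717, 0.1287]
ee_rot: [-3.141, -0.0, -1.833]
force: [0.5, 0.0, 1.0]
width: 0.0233
gripper_force: 50.0
```

>>> servo_tool:
  targets:
    - {"angular": [0,0,0],"xyz": [0,0,-0.7]}
    - {"angular": [0,0,0],"xyz": [0,0,-1.5]}
    - {"angular": [0,0,0],"xyz": [0,0,-2.5]}
    - {"angular": [0,0,0],"xyz": [0,0,-2.5]}
    - {"angular": [0,0,0],"xyz": [0,0,-2.5]}
    - {"angular": [0,0,0],"xyz": [0,0,-1.5]}
    - {"angular": [0,0,0],"xyz": [0,0,0]}

```text
invalid input
```

Run:
```python
from h import *
s=monitor.get_state(); print(s['eef_pos'],s['width'],s['force'])
f=grab('side');a=f['color']
h=cv2.cvtColor(a,cv2.COLOR_BGR2HSV)
m=cv2.inRange(h,(0,190,80),(8,255,255)); k,l,st,c=cv2.connectedComponentsWithStats(m)
print([(st[i].tolist(),c[i].round(1)) for i in range(1,k) if st[i,4]>20])
p=s['eef_pos']; print(proj(f,[p-[0,0,.118],p-[0,0,.058],p]))
cv2.imwrite('pics/g2.png',cv2.resize(a[100:280,170:350],(600,600),interpolation=cv2.INTER_CUBIC))
```

```text
[ 0.52349157 -0.17170958  0.12869193] 0.02325406751184967 [0.54242043 0.00556179 1.01750586]
[([196, 150, 21, 8, 67], array([206.9, 153.1])), ([254, 230, 8, 9, 54], array([257.2, 234.5])), ([254, 242, 8, 11, 69], array([257.7, 246.9])), ([373, 297, 102, 87, 4159], array([419.3, 338.8])), ([323, 320, 15, 44, 433], array([330.1, 341.8]))]
[[257.95328397 268.08448461]
 [257.83040435 252.76644328]
 [257.70184819 236.69194264]]
```

View pics/g2.png

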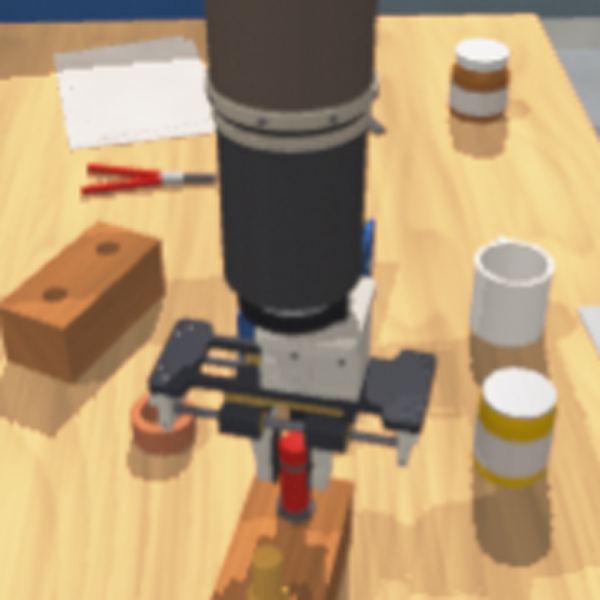

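The picture shows the drift still in the rack, held between the fingers at (293,470). The call was refused because rows need the claw value.

>>> servo_tool:
  targets:
    - {"angular": [0,0,0],"xyz": [0,0,-0.7],"claw": 1.5}
    - {"angular": [0,0,0],"xyz": [0,0,-1.5],"claw": 1.5}
    - {"angular": [0,0,0],"xyz": [0,0,-2.5],"claw": 1.5}
    - {"angular": [0,0,0],"xyz": [0,0,-2.5],"claw": 1.5}
    - {"angular": [0,0,0],"xyz": [0,0,-2.5],"claw": 1.5}
    - {"angular": [0,0,0],"xyz": [0,0,-1.5],"claw": 1.5}
    - {"angular": [0,0,0],"xyz": [0,0,0],"claw": 1.5}

```text
t: 4.35
eef_pos: [0.5242, -0.1718, 0.243]
ee_rot: [-3.138, 0.001, -1.833]
force: [0.4, 0.3, -3.0]
width: 0.023
gripper_force: 50.0
```

Run:
```python
from h import *
s=monitor.get_state(); print(s['eef_pos'],s['width'],s['force'],s['ee_rot'])
f=grab('side');a=f['color']
h=cv2.cvtColor(a,cv2.COLOR_BGR2HSV)
m=cv2.inRange(h,(0,190,80),(8,255,255)); k,l,st,c=cv2.connectedComponentsWithStats(m)
print([(st[i].tolist(),c[i].round(1)) for i in range(1,k) if st[i,4]>20])
p=s['eef_pos']; print(proj(f,[p-[0,0,.118],p-[0,0,.058],p]))
cv2.imwrite('pics/g3.png',cv2.resize(a[140:270,190:320],(600,600),interpolation=cv2.INTER_CUBIC))
```

```text
[ 0.52422506 -0.17181758  0.24295887] 0.022959045793388373 [ 0.39280516  0.31266481 -3.03983767] [-3.13784364e+00  7.82329501e-04 -1.83269415e+00]
[([195, 150, 22, 8, 69], array([206.9, 153.1])), ([254, 194, 8, 10, 69], array([257.5, 198.4])), ([254, 206, 9, 14, 94], array([258.1, 212.5])), ([373, 297, 102, 87, 4160], array([419.3, 338.8])), ([323, 320, 15, 44, 431], array([330.1, 341.8]))]
[[258.00562169 237.78895684]
 [257.87520433 219.78344786]
 [257.7380245  200.78295558]]
```

View pics/g3.png

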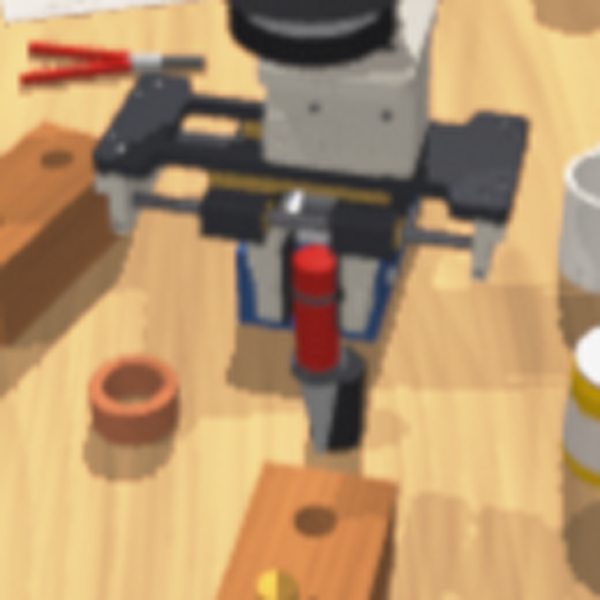

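Drift hangs straight from the jaws, tip at crop (321,449), with the empty socket below it at (316,520). Moving over the hole.

>>> servo_tool:
  targets:
    - {"angular": [0,0,0],"xyz": [-2,0.3,0],"claw": 1.5}
    - {"angular": [0,0,0],"xyz": [-3.5,0.55,0],"claw": 1.5}
    - {"angular": [0,0,0],"xyz": [-4,0.6,0],"claw": 1.5}
    - {"angular": [0,0,0],"xyz": [-4,0.6,0],"claw": 1.5}
    - {"angular": [0,0,0],"xyz": [-4,0.6,0],"claw": 1.5}
    - {"angular": [0,0,0],"xyz": [-4,0.6,0],"claw": 1.5}
    - {"angular": [0,0,0],"xyz": [-4,0.6,0],"claw": 1.5}
    - {"angular": [0,0,0],"xyz": [-4,0.6,0],"claw": 1.5}
    - {"angular": [0,0,0],"xyz": [-4,0.6,0],"claw": 1.5}
    - {"angular": [0,0,0],"xyz": [-3.5,0.55,0],"claw": 1.5}
    - {"angular": [0,0,0],"xyz": [-2,0.3,0],"claw": 1.5}
    - {"angular": [0,0,0],"xyz": [-0.3,0.1,0],"claw": 1.5}
    - {"angular": [0,0,0],"xyz": [0,0,2.5],"claw": 1.5}
    - {"angular": [0,0,0],"xyz": [0,0,1],"claw": 1.5}
    - {"angular": [0,0,0],"xyz": [0,0,0],"claw": 1.5}

```text
t: 5.9
eef_pos: [0.5659, 0.2219, 0.2032]
ee_rot: [3.138, -0.004, -1.834]
force: [0.0, -0.2, -2.4]
width: 0.023
gripper_force: 50.0
```

Run:
```python
from h import *
s=monitor.get_state(); print(s['eef_pos'],s['width'],s['force'],s['ee_rot'])
f=grab('side');a=f['color'];g=grab('top')['color']
p=s['eef_pos']; print(proj(f,[p-[0,0,.118],p-[0,0,.058],p]))
print('hole side', onz(f,(266.1,168.0),.074))
for H in [(.564,.225,.074),(.5632,.2244,.074)]: print(proj(f,H))
im=np.hstack([cv2.resize(a[120:200,225:305],(600,600),interpolation=cv2.INTER_CUBIC),cv2.resize(g[150:220,190:220],(200,600))])
cv2.imwrite('pics/g4.png',im)
```

```text
[0.56591184 0.22188592 0.20316934] 0.022992789535802867 [ 0.04760828 -0.24284689 -2.44120913] [ 3.13832296 -0.00369281 -1.83382283]
[[266.0661154  165.50960663]
 [266.22274065 150.47002484]
 [266.38220945 135.03588462]]
hole side [0.56620117 0.22322227 0.074     ]
[[265.44400199 167.73681568]]
[[265.22443096 167.8358245 ]]
```

View pics/g4.png

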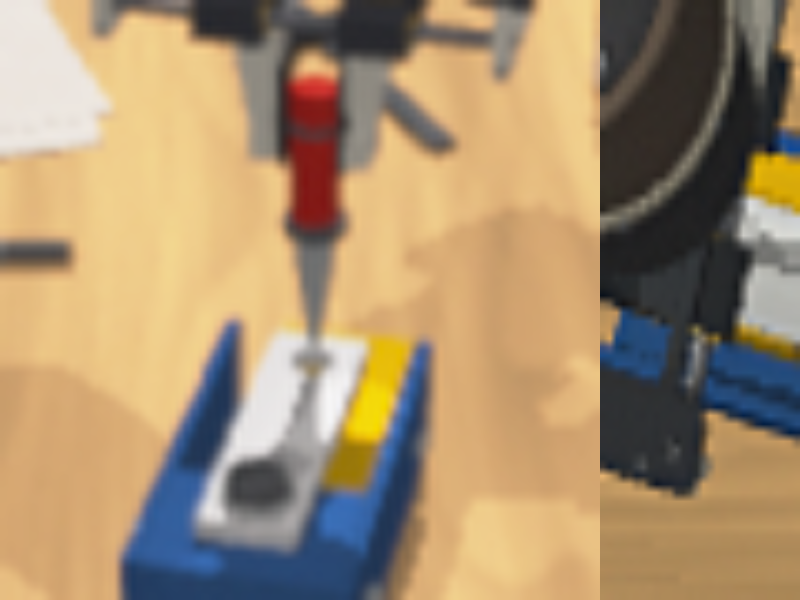

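The tip is at crop (313,345), over the plate-hole's centre (312,360). The yellow nut block shows on the right (+x), so the lens centre lies about 4 mm toward +x.

>>> servo_tool:
  targets:
    - {"angular": [0,0,0],"xyz": [-0.15,-0.32,0],"claw": 1.5}
    - {"angular": [0,0,0],"xyz": [0,0,0.8],"claw": 1.5}
    - {"angular": [0,0,0],"xyz": [0,0,0.8],"claw": 1.5}
    - {"angular": [0,0,0],"xyz": [0,0,0.4],"claw": 1.5}
    - {"angular": [0,0,0],"xyz": [0,0,0.3],"claw": 1.5}
    - {"angular": [0,0,0],"xyz": [0,0,0],"claw": 1.5}

```text
t: 6.6
eef_pos: [0.5704, 0.2239, 0.1819]
ee_rot: [3.141, -0.001, -1.833]
force: [-0.9, -0.8, -1.2]
width: 0.0234
gripper_force: 50.0
```

>>> servo_tool:
  targets:
    - {"angular": [0,0,0],"xyz": [0,0,0.25],"claw": 1.5}
    - {"angular": [0,0,0],"xyz": [0,0,0.25],"claw": 1.5}
    - {"angular": [0,0,0],"xyz": [0,0,0],"claw": 1.5}

```text
t: 6.9
eef_pos: [0.5702, 0.2238, 0.1771]
ee_rot: [3.141, -0.001, -1.833]
force: [-1.7, -0.6, -2.7]
width: 0.0233
gripper_force: 50.0
```

>>> servo_tool:
  targets:
    - {"angular": [0,0,0],"xyz": [0,0,0.25],"claw": 1.5}
    - {"angular": [0,0,0],"xyz": [0,0,0.25],"claw": 1.5}
    - {"angular": [0,0,0],"xyz": [0,0,0],"claw": 1.5}

```text
t: 7.2
eef_pos: [0.57, 0.2237, 0.1719]
ee_rot: [3.14, -0.001, -1.833]
force: [-4.5, -0.5, -2.4]
width: 0.0232
gripper_force: 50.0
```

>>> servo_tool:
  targets:
    - {"angular": [0,0,0],"xyz": [0,-0.04,0.25],"claw": 1.5}
    - {"angular": [0,0,0],"xyz": [0,-0.04,0.25],"claw": 1.5}
    - {"angular": [0,0,0],"xyz": [0,-0.04,0.25],"claw": 1.5}
    - {"angular": [0,0,0],"xyz": [0,-0.04,0.25],"claw": 1.5}
    - {"angular": [0,0,0],"xyz": [0,0,0],"claw": 1.5}
  force: 60

```text
t: 7.7
eef_pos: [0.5716, 0.2231, 0.162]
ee_rot: [3.14, -0.001, -1.833]
force: [-4.7, -2.0, -1.5]
width: 0.0232
gripper_force: 60.0
```

>>> servo_tool:
  targets:
    - {"angular": [0,0,0],"xyz": [0,-0.04,0.25],"claw": 1.5}
    - {"angular": [0,0,0],"xyz": [0,-0.04,0.25],"claw": 1.5}
    - {"angular": [0,0,0],"xyz": [0,-0.04,0.25],"claw": 1.5}
    - {"angular": [0,0,0],"xyz": [0,-0.04,0.25],"claw": 1.5}
    - {"angular": [0,0,0],"xyz": [0,0,0],"claw": 1.5}

```text
t: 8.2
eef_pos: [0.573, 0.2222, 0.1521]
ee_rot: [3.14, -0.002, -1.833]
force: [-5.0, -2.8, -0.9]
width: 0.0233
gripper_force: 60.0
```

>>> servo_tool:
  targets:
    - {"angular": [0,0,0],"xyz": [0.08,-0.04,0.15],"claw": 1.5}
    - {"angular": [0,0,0],"xyz": [0,-0.04,0.25],"claw": 1.5}
    - {"angular": [0,0,0],"xyz": [0,-0.03,0.25],"claw": 1.5}
    - {"angular": [0,0,0],"xyz": [0,0,0],"claw": 1.5}

```text
t: 8.6
eef_pos: [0.5739, 0.2212, 0.1456]
ee_rot: [3.14, -0.002, -1.833]
force: [-4.8, -3.2, -0.2]
width: 0.0231
gripper_force: 60.0
```

>>> servo_tool:
  targets:
    - {"angular": [0,0,0],"xyz": [0.08,-0.02,0.15],"claw": 1.5}
    - {"angular": [0,0,0],"xyz": [0,-0.02,0.2],"claw": 1.5}
    - {"angular": [0,0,0],"xyz": [0,0,0.15],"claw": 1.5}
    - {"angular": [0,0,0],"xyz": [0,0,0],"claw": 1.5}

```text
t: 9.0
eef_pos: [0.5741, 0.2205, 0.1405]
ee_rot: [3.14, -0.002, -1.833]
force: [-4.6, -2.4, -0.8]
width: 0.0226
gripper_force: 60.0
```

>>> servo_tool:
  targets:
    - {"angular": [0,0,0],"xyz": [0.04,0,0.2],"claw": 1.5}
    - {"angular": [0,0,0],"xyz": [0,0,0.2],"claw": 1.5}
    - {"angular": [0,0,0],"xyz": [0,0,0],"claw": 1.5}

```text
t: 9.3
eef_pos: [0.5741, 0.2202, 0.1365]
ee_rot: [3.14, -0.002, -1.833]
force: [-4.9, -2.3, -1.2]
width: 0.0229
gripper_force: 60.0
```

>>> servo_tool:
  targets:
    - {"angular": [0,0,0],"xyz": [0.03,0,0.2],"claw": 1.5}
    - {"angular": [0,0,0],"xyz": [0,0,0.2],"claw": 1.5}
    - {"angular": [0,0,0],"xyz": [0,0,0.1],"claw": 1.5}
    - {"angular": [0,0,0],"xyz": [0,0,0],"claw": 1.5}

```text
t: 9.7
eef_pos: [0.5741, 0.2201, 0.1326]
ee_rot: [3.141, -0.001, -1.833]
force: [-7.7, -2.3, 5.9]
width: 0.0231
gripper_force: 60.0
```

>>> servo_tool:
  targets:
    - {"angular": [0,0,0],"xyz": [0,0,0.1],"claw": 1.5}
    - {"angular": [0,0,0],"xyz": [0,0,0.1],"claw": 1.5}
    - {"angular": [0,0,0],"xyz": [0,0,0],"claw": 1.5}

```text
t: 10.0
eef_pos: [0.5743, 0.2202, 0.1324]
ee_rot: [-3.141, -0.0, -1.832]
force: [-12.8, -3.8, 17.2]
width: 0.0228
gripper_force: 60.0
```

Run:
```python
from h import *
s=monitor.get_state(); print(s['eef_pos'],s['force'],s['moment'])
a=grab('side')['color']
cv2.imwrite('pics/g5.png',cv2.resize(a[120:200,225:305],(600,600),interpolation=cv2.INTER_CUBIC))
```

```text
[0.57432811 0.22016    0.13240698] [-12.82850462  -3.82009137  17.16543844] [-1.26529358  5.10116295 -0.03151287]
```

View pics/g5.png

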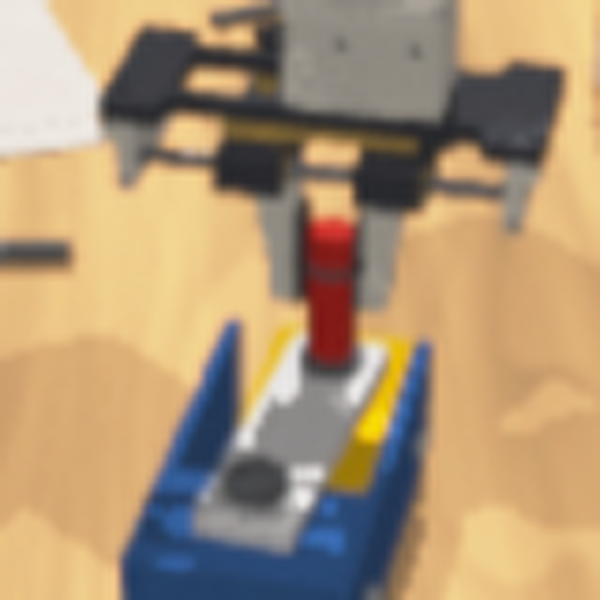

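The shoulder disc at crop (330,362) sits flush on the plate. z matches the expected 0.1327, and the force rises without motion, so it is seated. I'll relieve the side load before drawing it out.

>>> servo_tool:
  targets:
    - {"angular": [0,0,0],"xyz": [0,0.05,-0.2],"claw": 1.5}
    - {"angular": [0,0,0],"xyz": [0,0.03,0],"claw": 1.5}
    - {"angular": [0,0,0],"xyz": [0,0,0],"claw": 1.5}

```text
t: 10.35
eef_pos: [0.5739, 0.2204, 0.1327]
ee_rot: [-3.141, -0.0, -1.833]
force: [-5.4, -4.0, 6.0]
width: 0.0232
gripper_force: 60.0
```

>>> servo_tool:
  targets:
    - {"angular": [0,0,0],"xyz": [0.05,0.04,-0.1],"claw": 1.5}
    - {"angular": [0,0,0],"xyz": [0,0,0],"claw": 1.5}

```text
t: 10.55
eef_pos: [0.5736, 0.2204, 0.133]
ee_rot: [-3.141, 0.0, -1.833]
force: [-2.5, -2.1, -1.0]
width: 0.0232
gripper_force: 60.0
```

>>> servo_tool:
  targets:
    - {"angular": [0,0,0],"xyz": [0.02,0.02,-0.4],"claw": 1.5}
    - {"angular": [0,0,0],"xyz": [0,0,-0.6],"claw": 1.5}
    - {"angular": [0,0,0],"xyz": [0,0,-0.8],"claw": 1.5}
    - {"angular": [0,0,0],"xyz": [0,0,-1.2],"claw": 1.5}
    - {"angular": [0,0,0],"xyz": [0,0,-1.5],"claw": 1.5}
    - {"angular": [0,0,0],"xyz": [0,0,-2],"claw": 1.5}
    - {"angular": [0,0,0],"xyz": [0,0,-2.5],"claw": 1.5}
    - {"angular": [0,0,0],"xyz": [0,0,-1.6],"claw": 1.5}
    - {"angular": [0,0,0],"xyz": [0,0,-0.6],"claw": 1.5}
    - {"angular": [0,0,0],"xyz": [0,0,0],"claw": 1.5}
    - {"angular": [0,0,0],"xyz": [0,0,0],"claw": 1.5}

```text
t: 11.65
eef_pos: [0.5727, 0.2202, 0.2445]
ee_rot: [3.141, -0.0, -1.833]
force: [-0.3, -0.5, -2.7]
width: 0.023
gripper_force: 59.9
```

Run:
```python
from h import *
from scipy.spatial.transform import Rotation as Rn
s=monitor.get_state(); p=s['eef_pos'];print(p,s['force'],s['ee_rot'])
R=Rn.from_euler('xyz',s['ee_rot']).as_matrix()
for n,q in (('rack',[.5235,-.1717]),('bolt',[.5005,-.2548])): print(n,(R.T@(np.r_[q,p[2]]-p)*100).round(2))
f=grab('side');print('sock', onz(f,(190+316/4.615,140+520/4.615),.07))
f=grab('top')
```

```text
[0.57272599 0.22024958 0.24449306] [-0.33305243 -0.54231353 -2.7403078 ] [ 3.14090941e+00 -1.76082753e-04 -1.83297487e+00]
rack [39.13 -5.4   0.  ]
bolt [47.75 -5.34  0.  ]
sock [ 0.52518678 -0.17081576  0.07      ]
```

>>> servo_tool:
  targets:
    - {"angular": [0,0,0],"xyz": [2,-0.3,0],"claw": 1.5}
    - {"angular": [0,0,0],"xyz": [3.5,-0.5,0],"claw": 1.5}
    - {"angular": [0,0,0],"xyz": [4,-0.55,0],"claw": 1.5}
    - {"angular": [0,0,0],"xyz": [4,-0.55,0],"claw": 1.5}
    - {"angular": [0,0,0],"xyz": [4,-0.55,0],"claw": 1.5}
    - {"angular": [0,0,0],"xyz": [4,-0.55,0],"claw": 1.5}
    - {"angular": [0,0,0],"xyz": [4,-0.55,0],"claw": 1.5}
    - {"angular": [0,0,0],"xyz": [4,-0.55,0],"claw": 1.5}
    - {"angular": [0,0,0],"xyz": [4,-0.55,0],"claw": 1.5}
    - {"angular": [0,0,0],"xyz": [3.5,-0.5,0],"claw": 1.5}
    - {"angular": [0,0,0],"xyz": [2,-0.3,0],"claw": 1.5}
    - {"angular": [0,0,0],"xyz": [0.1,0,0],"claw": 1.5}
    - {"angular": [0,0,0],"xyz": [0,0,0],"claw": 1.5}
    - {"angular": [0,0,0],"xyz": [0,0,0],"claw": 1.5}

```text
t: 13.15
eef_pos: [0.5242, -0.1711, 0.2447]
ee_rot: [3.141, -0.0, -1.833]
force: [-0.6, 0.6, -2.1]
width: 0.023
gripper_force: 59.9
```

>>> servo_tool:
  targets:
    - {"angular": [0,0,0],"xyz": [0,0,1.5],"claw": 1.5}
    - {"angular": [0,0,0],"xyz": [0,0,2],"claw": 1.5}
    - {"angular": [0,0,0],"xyz": [0,0,1.7],"claw": 1.5}
    - {"angular": [0,0,0],"xyz": [0,0,1],"claw": 1.5}
    - {"angular": [0,0,0],"xyz": [0,0,0.8],"claw": 1.5}
    - {"angular": [0,0,0],"xyz": [0,0,0],"claw": 1.5}

```text
t: 13.75
eef_pos: [0.5241, -0.171, 0.1742]
ee_rot: [3.14, -0.0, -1.832]
force: [-0.1, 0.5, -2.4]
width: 0.0229
gripper_force: 59.9
```

>>> servo_tool:
  targets:
    - {"angular": [0,0,0],"xyz": [0,0,1],"claw": 1.5}
    - {"angular": [0,0,0],"xyz": [0,0,1],"claw": 1.5}
    - {"angular": [0,0,0],"xyz": [0,0,1],"claw": 1.5}
    - {"angular": [0,0,0],"xyz": [0,0,0.8],"claw": 1.5}
    - {"angular": [0,0,0],"xyz": [0,0,0.4],"claw": 1.5}
    - {"angular": [0,0,0],"xyz": [0,0,0],"claw": 1.5}

```text
t: 14.35
eef_pos: [0.524, -0.1715, 0.1323]
ee_rot: [3.14, -0.0, -1.833]
force: [-0.4, 1.2, -2.6]
width: 0.0231
gripper_force: 60.0
```

>>> servo_tool:
  targets:
    - {"angular": [0,0,0],"xyz": [0,0,0.25],"claw": 1.5}
    - {"angular": [0,0,0],"xyz": [0,0,0.1],"claw": 1.5}
    - {"angular": [0,0,0],"xyz": [0,0,0],"claw": 1.5}

```text
t: 14.65
eef_pos: [0.5244, -0.1715, 0.1296]
ee_rot: [-3.142, 0.0, -1.833]
force: [-0.7, -0.3, -2.2]
width: 0.0232
gripper_force: 60.0
```

>>> servo_tool:
  targets:
    - {"angular": [0,0,0],"xyz": [0,0,0.1],"claw": 1.5}
    - {"angular": [0,0,0],"xyz": [0,0,0],"claw": 2.6}
    - {"angular": [0,0,0],"xyz": [0,0,0],"claw": 6}
    - {"angular": [0,0,0],"xyz": [0,0,0],"claw": 6}
    - {"angular": [0,0,0],"xyz": [0,0,0],"claw": 6}
    - {"angular": [0,0,0],"xyz": [0,0,0],"claw": 6}
    - {"angular": [0,0,0],"xyz": [0,0,-2],"claw": 6}
    - {"angular": [0,0,0],"xyz": [0,0,-3],"claw": 6}
    - {"angular": [0,0,0],"xyz": [0,0,-1],"claw": 6}
    - {"angular": [0,0,0],"xyz": [3,0,0],"claw": 6}
    - {"angular": [0,0,0],"xyz": [4,0,0],"claw": 6}
    - {"angular": [0,0,0],"xyz": [1.75,0,0],"claw": 6}
    - {"angular": [0,0,0],"xyz": [0,0,0],"claw": 6}
    - {"angular": [0,0,0],"xyz": [0,0,0],"claw": 6}

```text
t: 16.05
eef_pos: [0.5015, -0.2562, 0.1883]
ee_rot: [3.141, 0.0, -1.834]
force: [-0.2, 0.7, -0.8]
width: 0.06
gripper_force: 0.0
```

Run:
```python
from h import *
s=monitor.get_state(); p=s['eef_pos'];print(p,s['width'])
f=grab('side');a=f['color'];h=cv2.cvtColor(a,cv2.COLOR_BGR2HSV)
for lo,hi in (((0,190,80),(8,255,255)),((18,120,100),(28,255,255))):
    m=cv2.inRange(h,lo,hi); k,l,st,c=cv2.connectedComponentsWithStats(m)
    print([(st[i].tolist(),c[i].round(1)) for i in range(1,k) if st[i,4]>30 and 235<c[i][0]<275])
print(proj(f,[[.524,-.1715,.142],[.501,-.256,.116],[.501,-.256,.095],[.501,-.256,.07]]))
cv2.imwrite('pics/g6.png',cv2.resize(a[140:310,185:335],(530,600),interpolation=cv2.INTER_CUBIC))
```

```text
[ 0.50154587 -0.25618905  0.18830856] 0.06000043192678089
[([255, 242, 7, 11, 63], array([257.8, 247.1]))]
[([244, 264, 13, 20, 177], array([249.9, 274. ]))]
[[257.87396384 232.74729652]
 [249.30270687 266.43953916]
 [249.48853094 272.35894222]
 [249.70248488 279.1602953 ]]
```

View pics/g6.png

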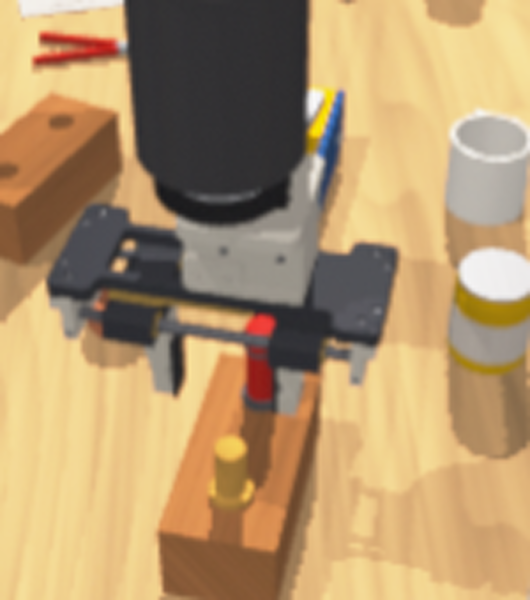

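The drift is seated back in its socket at crop (262,365). The bolt is at (231,470), below and between the open fingers.

>>> servo_tool:
  targets:
    - {"angular": [0,0,0],"xyz": [0,0,2.5],"claw": 6}
    - {"angular": [0,0,0],"xyz": [0,0,2.5],"claw": 6}
    - {"angular": [0,0,0],"xyz": [0,0,2],"claw": 6}
    - {"angular": [0,0,0],"xyz": [0,0,1],"claw": 6}
    - {"angular": [0,0,0],"xyz": [0,0,0.5],"claw": 6}
    - {"angular": [0,0,0],"xyz": [0,0,0],"claw": 6}
    - {"angular": [0,0,0],"xyz": [0,0,0],"claw": 1.5}
    - {"angular": [0,0,0],"xyz": [0,0,0],"claw": 1.5}
    - {"angular": [0,0,0],"xyz": [0,0,0],"claw": 1.5}
    - {"angular": [0,0,0],"xyz": [0,0,0],"claw": 1.5}
    - {"angular": [0,0,0],"xyz": [0,0,0],"claw": 1.5}
    - {"angular": [0,0,0],"xyz": [0,0,0],"claw": 1.5}
    - {"angular": [0,0,0],"xyz": [0,0,0],"claw": 1.5}
  force: 50

```text
t: 17.4
eef_pos: [0.5017, -0.2561, 0.1037]
ee_rot: [3.142, -0.0, -1.833]
force: [-0.2, 0.6, 2.3]
width: 0.021
gripper_force: 50.0
```

>>> servo_tool:
  targets:
    - {"angular": [0,0,0],"xyz": [0,0,-0.7],"claw": 1.5}
    - {"angular": [0,0,0],"xyz": [0,0,-2],"claw": 1.5}
    - {"angular": [0,0,0],"xyz": [0,0,-3],"claw": 1.5}
    - {"angular": [0,0,0],"xyz": [0,0,-3.5],"claw": 1.5}
    - {"angular": [0,0,0],"xyz": [0,0,-3],"claw": 1.5}
    - {"angular": [0,0,0],"xyz": [0,0,-2],"claw": 1.5}
    - {"angular": [0,0,0],"xyz": [0,0,-0.8],"claw": 1.5}
    - {"angular": [0,0,0],"xyz": [0,0,0],"claw": 1.5}

```text
t: 18.2
eef_pos: [0.502, -0.256, 0.2544]
ee_rot: [-3.14, 0.0, -1.833]
force: [0.4, -0.4, -2.7]
width: 0.0212
gripper_force: 50.0
```

Run:
```python
from h import *
s=monitor.get_state(); p=s['eef_pos'];print(p,s['width'],s['force'])
f=grab('side');a=f['color'];h=cv2.cvtColor(a,cv2.COLOR_BGR2HSV)
m=cv2.inRange(h,(18,120,100),(28,255,255)); k,l,st,c=cv2.connectedComponentsWithStats(m)
print([(st[i].tolist(),c[i].round(1)) for i in range(1,k) if st[i,4]>15 and 230<c[i][0]<275])
print(proj(f,[p-[0,0,.0857],p-[0,0,.0337],p+[0,0,.0123]]))
```

```text
[ 0.50200685 -0.25599335  0.25436068] 0.021152806561425437 [ 0.35704081 -0.41899831 -2.72828879]
[([223, 198, 43, 8, 88], array([241.8, 201.1])), ([243, 215, 11, 24, 205], array([247.9, 226.4]))]
[[249.26282545 250.6890854 ]
 [248.75622797 233.77674285]
 [248.27236126 217.53701925]]
```

>>> servo_tool:
  targets:
    - {"angular": [0,0,0],"xyz": [-2,0.22,0],"claw": 1.5}
    - {"angular": [0,0,0],"xyz": [-3.5,0.4,0],"claw": 1.5}
    - {"angular": [0,0,0],"xyz": [-4,0.45,0],"claw": 1.5}
    - {"angular": [0,0,0],"xyz": [-4,0.45,0],"claw": 1.5}
    - {"angular": [0,0,0],"xyz": [-4,0.45,0],"claw": 1.5}
    - {"angular": [0,0,0],"xyz": [-4,0.45,0],"claw": 1.5}
    - {"angular": [0,0,0],"xyz": [-4,0.45,0],"claw": 1.5}
    - {"angular": [0,0,0],"xyz": [-4,0.45,0],"claw": 1.5}
    - {"angular": [0,0,0],"xyz": [-4,0.45,0],"claw": 1.5}
    - {"angular": [0,0,0],"xyz": [-4,0.45,0],"claw": 1.5}
    - {"angular": [0,0,0],"xyz": [-4,0.45,0],"claw": 1.5}
    - {"angular": [0,0,0],"xyz": [-3.5,0.4,0],"claw": 1.5}
    - {"angular": [0,0,0],"xyz": [-2,0.22,0],"claw": 1.5}
    - {"angular": [0,0,0],"xyz": [-0.9,0.1,0],"claw": 1.5}
    - {"angular": [0,0,0],"xyz": [0,0,0],"claw": 1.5}
    - {"angular": [0,0,0],"xyz": [0,0,0],"claw": 1.5}

```text
t: 19.85
eef_pos: [0.5735, 0.2196, 0.2529]
ee_rot: [3.141, -0.001, -1.833]
force: [-0.2, -0.1, -2.1]
width: 0.0214
gripper_force: 50.0
```

>>> servo_tool:
  targets:
    - {"angular": [0,0,0],"xyz": [0,0,2],"claw": 1.5}
    - {"angular": [0,0,0],"xyz": [0,0,3],"claw": 1.5}
    - {"angular": [0,0,0],"xyz": [0,0,2],"claw": 1.5}
    - {"angular": [0,0,0],"xyz": [0,0,1],"claw": 1.5}
    - {"angular": [0,0,0],"xyz": [0,0,0],"claw": 1.5}
    - {"angular": [0,0,0],"xyz": [0,0,0],"claw": 1.5}

```text
t: 20.45
eef_pos: [0.5744, 0.2203, 0.1746]
ee_rot: [-3.141, 0.001, -1.833]
force: [-0.2, -0.8, -1.8]
width: 0.0212
gripper_force: 50.0
```

Run:
```python
from h import *
s=monitor.get_state(); p=s['eef_pos'];print(p,s['width'],s['force'])
f=grab('side');a=f['color']
print(proj(f,[p-[0,0,.0857],p-[0,0,.0337],[.5736,.2203,.074]]))
cv2.imwrite('pics/g7.png',cv2.resize(a[120:200,225:305],(600,600),interpolation=cv2.INTER_CUBIC))
```

```text
[0.57441868 0.22025112 0.17463764] 0.0211580696980973 [-0.22154815 -0.75568582 -1.75714062]
[[268.5556523  164.78951287]
 [268.75759117 151.75247288]
 [268.26409919 168.40874898]]
```

View pics/g7.png

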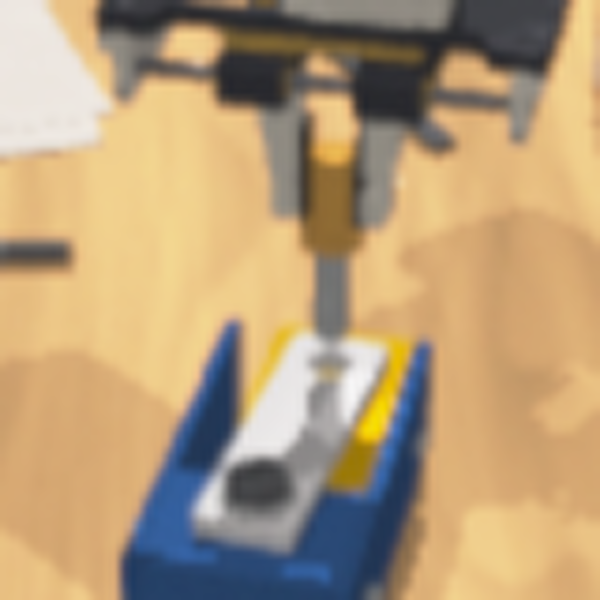

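The bolt foot at crop (332,335) is right above the hole (330,362). Descending.

>>> servo_tool:
  targets:
    - {"angular": [0,0,0],"xyz": [0,0,1],"claw": 1.5}
    - {"angular": [0,0,0],"xyz": [0,0,0.5],"claw": 1.5}
    - {"angular": [0,0,0],"xyz": [0,0,0.4],"claw": 1.5}
    - {"angular": [0,0,0],"xyz": [0,0,0.4],"claw": 1.5}
    - {"angular": [0,0,0],"xyz": [0,0,0],"claw": 1.5}

```text
t: 21.0
eef_pos: [0.5738, 0.2208, 0.15]
ee_rot: [3.141, -0.0, -1.833]
force: [0.7, 1.6, -3.2]
width: 0.0213
gripper_force: 50.0
```

>>> servo_tool:
  targets:
    - {"angular": [0,0,0],"xyz": [0,0,0.3],"claw": 1.5}
    - {"angular": [0,0,0],"xyz": [0,0,0.3],"claw": 1.5}
    - {"angular": [0,0,0],"xyz": [0,0,0.3],"claw": 1.5}
    - {"angular": [0,0,0],"xyz": [0,0,0],"claw": 1.5}

```text
t: 21.4
eef_pos: [0.5739, 0.2209, 0.1412]
ee_rot: [3.142, 0.0, -1.833]
force: [0.3, 2.6, -2.3]
width: 0.0214
gripper_force: 50.0
```

>>> servo_tool:
  targets:
    - {"angular": [0,0,0],"xyz": [-0.04,0,0.4],"claw": 1.5}
    - {"angular": [0,0,0],"xyz": [0,0,0.5],"claw": 1.5}
    - {"angular": [0,0,0],"xyz": [0,0,0.5],"claw": 1.5}
    - {"angular": [0,0,0],"xyz": [0,0,0.5],"claw": 1.5}
    - {"angular": [0,0,0],"xyz": [0,0,0.5],"claw": 1.5}
    - {"angular": [0,0,0],"xyz": [0,0,0],"claw": 1.5}

```text
t: 22.0
eef_pos: [0.5738, 0.2211, 0.1166]
ee_rot: [3.141, -0.0, -1.833]
force: [1.6, 3.4, -4.1]
width: 0.021
gripper_force: 50.0
```

>>> servo_tool:
  targets:
    - {"angular": [0,0,0],"xyz": [-0.03,0,0.4],"claw": 1.5}
    - {"angular": [0,0,0],"xyz": [0,0,0.3],"claw": 1.5}
    - {"angular": [0,0,0],"xyz": [0,0,0.2],"claw": 1.5}
    - {"angular": [0,0,0],"xyz": [0,0,0.1],"claw": 1.5}
    - {"angular": [0,0,0],"xyz": [0,0,0],"claw": 1.5}

```text
t: 22.5
eef_pos: [0.574, 0.2213, 0.1078]
ee_rot: [-3.141, 0.0, -1.833]
force: [0.2, 2.2, 1.1]
width: 0.0214
gripper_force: 50.0
```

Contact just starting at the expected height. Press a little to confirm.

>>> servo_tool:
  targets:
    - {"angular": [0,0,0],"xyz": [0,0,0.1],"claw": 1.5}
    - {"angular": [0,0,0],"xyz": [0,0,0.1],"claw": 1.5}
    - {"angular": [0,0,0],"xyz": [0,0,0],"claw": 1.5}

```text
t: 22.8
eef_pos: [0.5742, 0.2214, 0.1075]
ee_rot: [-3.14, 0.001, -1.832]
force: [-5.3, -0.2, 13.7]
width: 0.0211
gripper_force: 50.0
```

>>> servo_tool:
  targets:
    - {"angular": [0,0,0],"xyz": [0,0,-0.15],"claw": 1.5}
    - {"angular": [0,0,0],"xyz": [0,0,0],"claw": 2.6}
    - {"angular": [0,0,0],"xyz": [0,0,0],"claw": 5}
    - {"angular": [0,0,0],"xyz": [0,0,0],"claw": 5}
    - {"angular": [0,0,0],"xyz": [0,0,0],"claw": 5}
    - {"angular": [0,0,0],"xyz": [0,0,-1],"claw": 5}
    - {"angular": [0,0,0],"xyz": [0,0,-2],"claw": 5}
    - {"angular": [0,0,0],"xyz": [0,0,-3],"claw": 5}
    - {"angular": [0,0,0],"xyz": [0,0,-4],"claw": 5}
    - {"angular": [0,0,0],"xyz": [0,0,-3],"claw": 5}
    - {"angular": [0,0,0],"xyz": [0,0,-1],"claw": 5}
    - {"angular": [0,0,0],"xyz": [-3,0,0],"claw": 5}
    - {"angular": [0,0,0],"xyz": [-4,0,0],"claw": 5}
    - {"angular": [0,0,0],"xyz": [-3,0,0],"claw": 5}
    - {"angular": [0,0,0],"xyz": [0,0,0],"claw": 5}
    - {"angular": [0,0,0],"xyz": [0,0,0],"claw": 5}

```text
t: 24.4
eef_pos: [0.5995, 0.3182, 0.2463]
ee_rot: [3.141, -0.001, -1.832]
force: [0.1, 0.2, -0.2]
width: 0.0503
gripper_force: 0.0
```

Run:
```python
from h import *
s=monitor.get_state(); print(s['eef_pos'],s['width'],s['force'],s['t'])
a=grab('side')['color']
im=np.hstack([cv2.resize(a[130:210,225:305],(400,400),interpolation=cv2.INTER_CUBIC),cv2.resize(a[130:310,185:365],(400,400),interpolation=cv2.INTER_CUBIC)])
cv2.imwrite('pics/g8.png',im)
```

```text
[0.5995278  0.31824476 0.2462666 ] 0.050306802643198166 [ 0.11253978  0.15538878 -0.21661292] 24.4
```

View pics/g8.png

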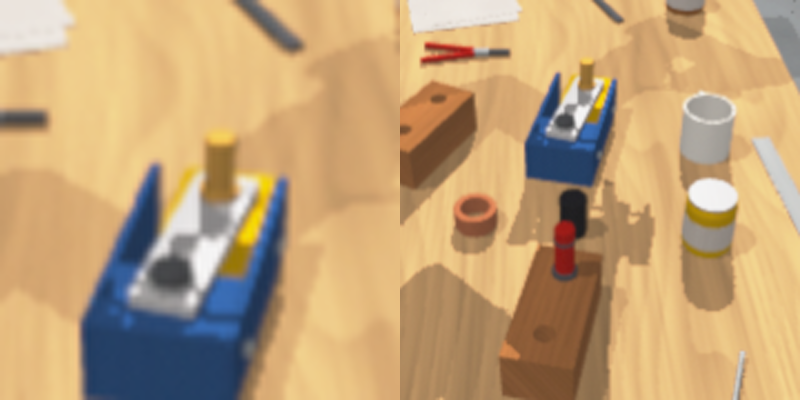

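The bolt stands with its collar on the plate (left crop 222,192), and the drift stands shoulder-down in the rack (right crop 565,270). The bystanders in view haven't moved.

```bash
python3 -c "
from h import *
print(order.job_done())"
```

```text
the job is handed in; nothing more can be done
None
```

The drift lined up the holes and was drawn out, the bolt is fully home, and the drift stands fully down in its rack socket; I handed the job in at about 24 s with no other bench item touched.

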